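Gauge a collimator sleeve and hold it over the weld window

TASK

Take the steel collimator sleeve with the wider bore and slide it all the way down over the gauge pin to prove its bore, then lift it off, carry it over the wall of the shielding tray and hold it hovering about a centimetre above the bright ground patch on the weld plate, upright, bore centred on the patch, long side along the weld. The sleeve must never bump the tray or the plate, and the narrow sleeve and everything else loose on the bench and in the tray stay where they are. Finish with the sleeve still in the gripper, held still in the air: do not put it down or let go.

Things in the scene. Friction and masses are not known exactly. Their poses are not given: they have to be found in the camera images.
- sleeve_wide: Rectangular bare-steel block sleeve, 56 x 34 x 50 mm (x, y, z), about 0.55 kg, standing upright on the bench with a straight round through bore of 23 mm diameter along z through its middle (1.5 mm chamfer at the mouths). Origin: centre of its underside; x along the long side, z up. Its 34 mm width (between the flat sides facing +y and -y) is the natural grasp.
- sleeve_narrow: The other block sleeve, same 56 x 34 x 50 mm outside and same axes, but with a bore of only 14 mm: it does not go over the pin. Leave it where it stands.
- gauge_seat (a point): Top of the gauge's round base, on the pin's axis; z up. The gauge is fixed to the bench: an aluminium disc 64 mm in diameter and 12 mm thick, carrying an upright steel pin of 20 mm diameter that rises 43 mm above this point (its last 5 mm tapers to 14 mm). A sleeve that is fully down rests with its underside at this point's height.
- tray: Fixed grey steel shielding tray, open at the top, 260 x 220 mm outside (x, y), walls 6 mm thick and 60 mm high, floor 6 mm thick. Origin: centre of its underside, on the bench; z up.
- plate: Fixed dark steel weld plate lying in the tray, 160 x 110 x 12 mm (x, y, z). Origin: centre of its underside. The weld bead runs along its x axis through its middle, 13 mm wide and 3 mm proud, interrupted for 64 mm by the ground patch.
- patch (a point): Centre of the bright ground-flat patch on the weld plate's top face (23 mm along the plate's x from its middle), at the height of the plate's top face; x along the weld, z up. The patch is 60 mm along the weld by 38 mm across, flat, with a fine dark cross at its centre.
- magnet: Bystander: loose pot magnet (passive, it attracts nothing), 26 mm diameter, 26 mm high with its knob, standing in a corner of the tray. Origin: centre of its underside.
- torch: Bystander: black pocket torch lying along its x axis, about 120 mm long, 30 mm across. Origin: under its middle.
- square: Bystander: engineer's square lying flat, stock 100 x 20 x 16 mm along x, blade 22 x 130 mm towards +y at its +x end. Origin: under the stock's middle.
- brush: Bystander: hand brush lying along its x axis. Origin: on its underside.
- can: Bystander: grey tin, 60 mm diameter, 75 mm high, upright. Origin: centre of its underside.
- coupon_a: Bystander: small welded steel coupon lying flat, 75 x 45 x 10 mm. Origin: centre of its underside.
- coupon_b: Bystander: small welded steel coupon lying flat, 60 x 50 x 12 mm. Origin: centre of its underside.

How it is judged:
On the way, in this order (a step that is already met when the one before it is completed fails the run):
1. the wide-bore sleeve is fully down over the gauge pin (z of sleeve_wide in the frame of gauge_seat below 0.004 m and horizontal distance between sleeve_wide and gauge_seat below 0.005 m and angle between sleeve_wide's own z axis and vertical below 0.08 rad), for 0.2 s.
2. the sleeve has been lifted off the pin, higher than the tray's wall (height (world z) of sleeve_wide above 0.065 m), for 0.02 s.
At the end, for the whole second after the job is handed in: The wide sleeve is gripped and still, underside 4 to 18 mm above the patch, axis within 7 mm of its centre, long side within 0.13 rad of the weld, upright within 0.1 rad, touching nothing but the fingers; the narrow sleeve and other loose things within 20 mm of their starts (z of sleeve_wide in the frame of patch between 0.004 and 0.018 m and horizontal distance between sleeve_wide and patch below 0.007 m and angle between the x axis of sleeve_wide and the x axis of patch, either way round below 0.13 rad and angle between sleeve_wide's own z axis and vertical below 0.1 rad and contact force between sleeve_wide and the fingers above 2 N and contact force between sleeve_wide and tray below 0.1 N and contact force between sleeve_wide and plate below 0.1 N and linear speed of sleeve_wide below 0.015 m/s and angular speed of sleeve_wide below 0.15 rad/s and contact force between sleeve_wide and sleeve_narrow below 0.1 N and contact force between sleeve_wide and magnet below 0.1 N and contact force between sleeve_wide and torch below 0.1 N and contact force between sleeve_wide and square below 0.1 N and contact force between sleeve_wide and brush below 0.1 N and contact force between sleeve_wide and can below 0.1 N and contact force between sleeve_wide and coupon_a below 0.1 N and contact force between sleeve_wide and coupon_b below 0.1 N and distance of each of sleeve_narrow, magnet, torch, square, brush, can, coupon_a, coupon_b from where it was at the start of the episode below 0.02 m); the arm keeps its last pose, push and grip.
It fails at once if the sleeve bumps the tray (contact force between sleeve_wide and tray above 1 N).
It fails at once if the sleeve bumps the weld plate (contact force between sleeve_wide and plate above 1 N).
It fails at once if the narrow sleeve is moved (distance of sleeve_narrow from where it was at the start of the episode above 0.02 m).
It fails at once if a bystander is moved (distance of any of magnet, torch, square, brush, can, coupon_a, coupon_b from where it was at the start of the episode above 0.02 m).
It also fails if it takes over 56 s, if anything falls off the work surface, if the arm or the gripper's body presses on something with over 40 N, if the wrist force passes 120 N, or if a joint passes its speed limit or range.

ROBOT

A 7-joint arm with a two-finger parallel gripper is mounted at the origin on the work surface. World frame = base frame: x ahead of the robot, y to its left, z up, the work surface at z = 0. Lengths are in m, angles in rad, forces in N, time in s.
With the tool pointing down it reaches from about 0.425 to 0.925 m from the base axis. Payload 6.8 kg.
Tool frame: the origin (TCP) lies on the centre line of the jaws, within the pads' length; the fingertips stand bot.finger_overhang ahead of it and the grasp point (between the pads) lies 3 mm ahead of it (bot.finger_overhang is the distance from the TCP to the fingertips, in m); z points along the fingers, y is the direction in which the jaws open and shut (so a half turn about z gives the same grasp; the last joint's range is limited). The gripper opens to 85 mm and grips with 20 to 120 N. Pads are 22 mm wide; open, the fingers measure 114 mm over their backs; the gripper's body (76 mm by 85 mm) begins 54 mm behind the grasp point. The pads swing forward as they close: fully open they stand 13 mm farther back than shut.
Start: joints at [-1.437, 0.477, 0.022, 1.555, -0.011, 1.109, -0.083], TCP at [0.162, 0.655, 0.253] pointing down, gripper open.
Joint ranges: [-2.96, 2.96], [-0.34, 2.1], [-1.41, 1.46], [0.24, 2.44], [-1.37, 4.51], [0.17, 1.92], [-2.96, 2.96]. Speed limits (rad/s): [2.39, 2.39, 3.14, 3.14, 3.14, 3.14, 3.14].

INTERFACE

Orientations are given as a unit quaternion [w, x, y, z].
In Python, from station import bot gives the robot as it stands.
- The arm moves only by the tool drive_tool, never from a script. Its argument "increments" is text: rows parted by semicolons, each of 4 numbers parted by spaces: the shift along the world's x, y, z in m, then the turn about the world's z in rad. In form: tx ty tz spin; .... A call has 1 to 12 rows; each row shifts and turns the commanded pose from where the row before left it; what a row does not reach is not made up. A row lasts 1/12 s, in which the tool goes at most 41.7 mm and 7.16 degrees, less where a joint would pass 70% of its speed; a pose out of reach is approached as far as the arm can. A call is refused whole if a number of a shift passes 0.0417 or a number of a turn 0.125, either way. A call with a gripper value outside its range is refused whole. "grip" is the opening, from 0 (shut) to 1 (fully open), set as the call begins (left out, the last holds). The fingers move at their own pace and stop on an object; "squeeze" is the grip in N (left out, the last holds). Time passes only in rows, so rows that do not move let the fingers close. It gives the time, the measured TCP pose, the force and the opening at its end, in the units of the state.
- bot.get_obs(): the state, without advancing time (a new reading comes with each control period).
- bot.read_camera(name): name is "side" or "top" or "wrist"; returns the picture (480x640x3 uint8, red, green, blue); there is no depth.
- bot.calibration(name): a dict with "fx", "fy", "cx", "cy" (pixels), "camera_from_world" (4x4, takes a point from world to camera coordinates). Camera axes: x right, y down, z forward; pixel columns grow to the right and rows downward; lengths in m; the calibration is good to about 2 mm. A picture is of the moment at which its call begins: read the wrist's pose just before it. calibration takes no time and is no camera call; for the wrist camera it gives the pose at the moment of the call.
- bot.hand_in(): hands the job in, once; it reports no verdict.
The state is a dict: "t": time; "q": joint angles; "joint_vel": joint speeds; "joint_torque": joint torques, N m; "eef_pos": TCP position; "tool_rot": TCP orientation; "contact_force": force on the tool from outside, world axes, zero at the start; "torque": the same for the moment, N m; "gripper_width": opening from 0.0 (shut) to 1.0 (fully open).
Only numpy, scipy, OpenCV 4.12 (cv2) and the standard library are available. Lean on these libraries where they do the work, as an engineer would, in place of code of your own. Each camera call takes 0.05 s, during which the arm holds its last target.

## Working session

There is one attempt and no reset: what is moved stays moved. The work goes in short steps, Python scripts to look and compute and a tool call to move; the robot and the scene stay as the last step left them, time stands still between calls to the robot, and variables do not carry over. Pictures are saved under pics/ and viewed, and the job is handed in when it is done.

Besides the shell and the picture viewer there is one more tool, called after ">>>" by a JSON object that holds its "name" and its "arguments", one argument or row to a line. drive_tool: Moves the arm, as the interface text tells. Its arguments: {"type":"object","properties":{"increments":{"type":"string"},"grip":{"type":"number"},"squeeze":{"type":"number"}},"required":["increments"]}

```bash
mkdir -p pics; python3 - <<'E'
from station import bot
import cv2, json
print(bot.get_obs(), bot.finger_overhang)
for n in ("side","top","wrist"):
    c=bot.calibration(n); print(n,c)
    cv2.imwrite(f"pics/{n}0.png",bot.read_camera(n)[:,:,::-1])
E
```

```text
{'t': 0.0, 'q': array([-1.43711098,  0.47781262,  0.02234402,  1.5564633 , -0.01150964,
        1.10932318, -0.08309383]), 'joint_vel': array([-1.99615986e-03,  5.29583225e-05,  1.24982209e-03, -1.20177150e-03,
        5.09935239e-04, -2.27516645e-03,  4.07006460e-04]), 'joint_torque': array([ 1.40941615e-03, -5.96470821e+01,  1.60854835e+00, -2.81193709e+01,
        1.24907697e-02,  9.51857219e-03,  3.09820777e-06]), 'eef_pos': array([0.16149682, 0.65481249, 0.25231238]), 'tool_rot': array([-4.64989490e-05,  1.20588660e-01,  9.92702117e-01, -9.37982285e-04]), 'contact_force': array([-0.15113523, -0.74297989,  0.49763836]), 'torque': array([ 0.01829146, -0.00870507,  0.01118192]), 'gripper_width': 1.0000579782359316} 0.022
side {'fx': 510.87431008163213, 'fy': 510.87431008163213, 'cx': 321.9825781232615, 'cy': 237.95666419281866, 'camera_from_world': array([[ 0.99658444, -0.07895561,  0.02419628, -0.53327518],
       [-0.01842841, -0.49825085, -0.86683706,  0.06148558],
       [ 0.08049747,  0.86343042, -0.49800408,  1.37045781],
       [ 0.        ,  0.        ,  0.        ,  1.        ]])}
top {'fx': 496.49771777460876, 'fy': 496.49771777460876, 'cx': 312.51714577789875, 'cy': 242.17596682051328, 'camera_from_world': array([[ 0.02961948, -0.99952717,  0.00825398, -0.04587172],
       [-0.98930123, -0.03049455, -0.1426645 ,  0.5537348 ],
       [ 0.14284874, -0.00394002, -0.98973669,  1.12822325],
       [ 0.        ,  0.        ,  0.        ,  1.        ]])}
wrist {'fx': 332.0108698042567, 'fy': 332.0108698042567, 'cx': 318.7339265206218, 'cy': 245.19592201185014, 'camera_from_world': array([[ 0.23831886,  0.97118392, -0.00243293, -0.67307594],
       [ 0.92769543, -0.22690452,  0.2964718 , -0.0389466 ],
       [ 0.2873766 , -0.07291184, -0.95503851,  0.37943223],
       [ 0.        ,  0.        ,  0.        ,  1.        ]])}
```

View pics/top0.png

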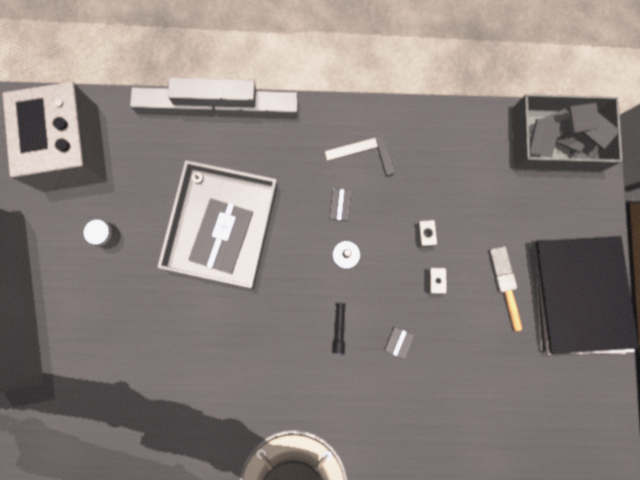

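View pics/side0.png

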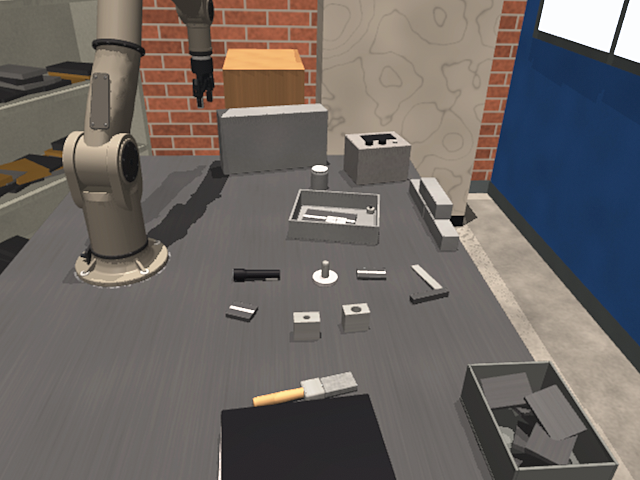

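View pics/wrist0.png

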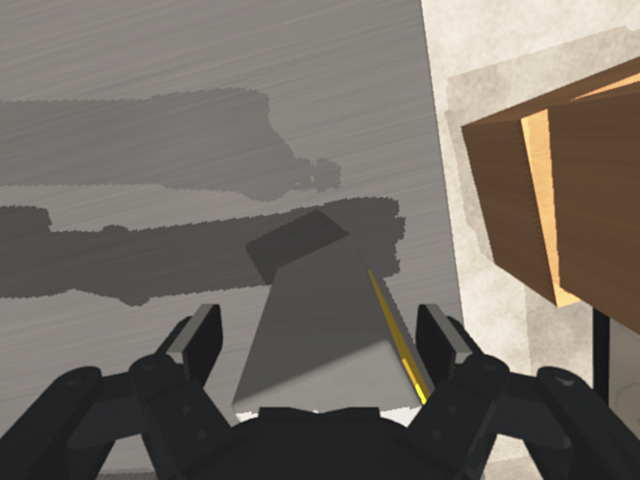

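```bash
cat > h.py <<'E'
import numpy as np, cv2
from station import bot
def ray(cal,u,v,z):
    M=cal["camera_from_world"];R=M[:3,:3];t=M[:3,3];o=-R.T@t
    d=R.T@np.array([(u-cal["cx"])/cal["fx"],(v-cal["cy"])/cal["fy"],1.])
    return (o+d*(z-o[2])/d[2])[:2]
def proj(cal,p):
    M=cal["camera_from_world"];c=M[:3,:3]@np.asarray(p,float)+M[:3,3]
    return np.array([cal["fx"]*c[0]/c[2]+cal["cx"],cal["fy"]*c[1]/c[2]+cal["cy"]])
def crop(src,x0,y0,w,h,s,out):
    im=cv2.imread(src)[y0:y0+h,x0:x0+w]; cv2.imwrite(out,cv2.resize(im,None,fx=s,fy=s,interpolation=cv2.INTER_CUBIC))
E
python3 - <<'E'
from h import *
crop("pics/top0.png",320,200,130,100,6,"pics/topA.png")
crop("pics/top0.png",150,150,140,145,4,"pics/topB.png")
E
```

```text
(no output)
```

View pics/topA.png

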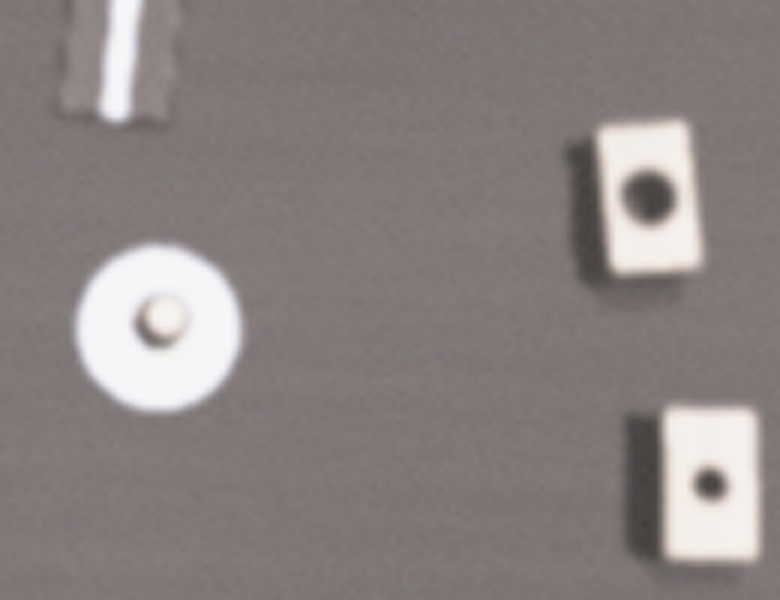

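View pics/topB.png

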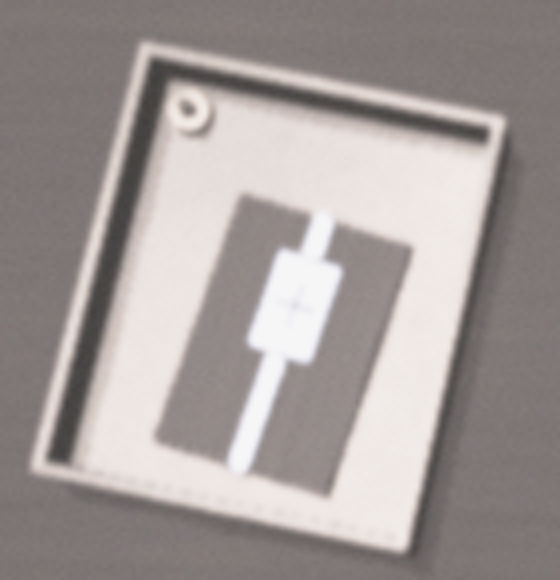

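```bash
python3 - <<'E'
from h import *
c=bot.calibration("top")
f=lambda u,v,s,x0,y0:((u+.5)/s-.5+x0,(v+.5)/s-.5+y0)
A=lambda u,v,z:ray(c,*f(u,v,6,320,200),z)
B=lambda u,v,z:ray(c,*f(u,v,4,150,150),z)
print("wide bore",A(649,198,.05)); cs=[A(*p,.05) for p in((598,125),(688,120),(703,268),(610,274))];print(cs,np.mean(cs,0))
for a,b in((3,0),(2,1)):
    d=cs[b]-cs[a] if 0 else (cs[0]-cs[3] if a==3 else cs[1]-cs[2]);print(np.linalg.norm(d),np.arctan2(d[1],d[0]))
print("narrow",A(711,484,.05))
print("seat",A(159,328,.012),"pintop",A(163,318,.055))
print("patch",B(295,305,.018))
pc=[B(*p,.018) for p in((288,250),(341,266),(301,362),(249,346))];print(np.mean(pc,0))
for a,b in((0,3),(1,2)):
    d=pc[a]-pc[b];print(np.linalg.norm(d),np.arctan2(d[1],d[0]))
w0,w1=B(322,215,.021),B(238,468,.021);d=w0-w1;print("weld",np.linalg.norm(d),np.arctan2(d[1],d[0]))
t=[B(*p,.06) for p in((148,45),(505,120),(408,548),(35,470))];print("tray",t)
E
```

```text
wide bore [ 0.5844284  -0.29830396]
[array([ 0.61280804, -0.27839132]), array([ 0.61590453, -0.3137271 ]), array([ 0.55745718, -0.31925821]), array([ 0.55398273, -0.283002  ])] [ 0.58503812 -0.29859466]
0.05900572558411349 0.07821926006334527
0.05870848407407689 0.09435296646576959
narrow [ 0.47347423 -0.32182962]
seat [ 0.53208461 -0.11070463] pintop [ 0.53078555 -0.10904139]
patch [0.59101458 0.18626142]
[0.59050842 0.18634869]
0.06260374503390778 -0.32622542105812596
0.0627736595327639 -0.3389599328712198
weld 0.16005515869046985 -0.26244053066135176
tray [array([0.73678067, 0.2740044 ]), array([0.69795265, 0.06154747]), array([0.44534011, 0.10670128]), array([0.48341305, 0.32196971])]
```

```bash
python3 - <<'E'
from h import *
c=bot.calibration("side");t=bot.calibration("top")
for p in((224,172),(328,167)):print("base",ray(c,*p,0))
for z in(.1,.15,.2,.25):
  print(z,[ray(c,*p,z).round(3) for p in((222,113),(327,107),(301,97) if 0 else (327,107))],[ray(t,*p,z).round(3) for p in((22,212),(50,400))])
print([ray(t,*p,0).round(3) for p in((22,212),(50,400))])
E
```

```text
base [0.21482335 0.61196177]
base [0.61036488 0.65395368]
0.1 [array([0.177, 1.038]), array([0.646, 1.137]), array([0.646, 1.137])] [array([0.594, 0.623]), array([0.191, 0.518])]
0.15 [array([0.196, 0.866]), array([0.629, 0.957]), array([0.629, 0.957])] [array([0.585, 0.594]), array([0.2  , 0.494])]
0.2 [array([0.215, 0.694]), array([0.611, 0.777]), array([0.611, 0.777])] [array([0.576, 0.564]), array([0.209, 0.469])]
0.25 [array([0.234, 0.522]), array([0.594, 0.598]), array([0.594, 0.598])] [array([0.566, 0.535]), array([0.218, 0.444])]
[array([0.613, 0.682]), array([0.173, 0.568])]
```

>>> {"name": "drive_tool", "arguments": {
  "increments": "0 0 0.03 0; 0 0 0.035 0; 0 0 0.035 0; 0 0 0.02 0; 0.015 -0.025 0 0; 0.02 -0.03 0 0; 0.02 -0.03 0 0; 0.02 -0.03 0 0; 0.025 -0.03 0 0; 0.025 -0.03 0 0; 0.025 -0.03 0 0; 0.025 -0.03 0 0"
}}

```text
t: 1.15
eef_pos: [0.3374, 0.4185, 0.3732]
tool_rot: [-0.0, 0.121, 0.993, -0.0]
contact_force: [0.9, 0.6, 0.0]
gripper_width: 0.999
```

>>> {"name": "drive_tool", "arguments": {
  "increments": "0.025 -0.03 0 0; 0.025 -0.03 0 0; 0.025 -0.03 0 0; 0.025 -0.03 0 0; 0.025 -0.03 -0.02 0; 0.025 -0.03 -0.02 0; 0.025 -0.03 -0.02 0; 0.015 -0.01 -0.01 0; 0 0 0 0; 0 0 0 0"
}}

```text
t: 1.98
eef_pos: [0.5229, 0.2039, 0.3054]
tool_rot: [-0.001, 0.122, 0.993, -0.001]
contact_force: [-0.6, 0.3, 1.4]
gripper_width: 0.998
```

```bash
python3 - <<'E'
from h import *
import pickle
c=bot.calibration("wrist");o=bot.get_obs();im=bot.read_camera("wrist")
print(o['eef_pos'],o['q'],o['joint_vel'].round(3));pickle.dump(c,open("pics/w1.pkl","wb"));cv2.imwrite("pics/w1.png",im[:,:,::-1])
E
```

```text
[0.52293117 0.20389117 0.30544698] [-0.77011933  0.24737372  0.34819424  1.78708445 -0.09233282  1.12506979
  0.93482259] [-0.033 -0.025 -0.035 -0.014 -0.005  0.007 -0.008]
```

View pics/w1.png

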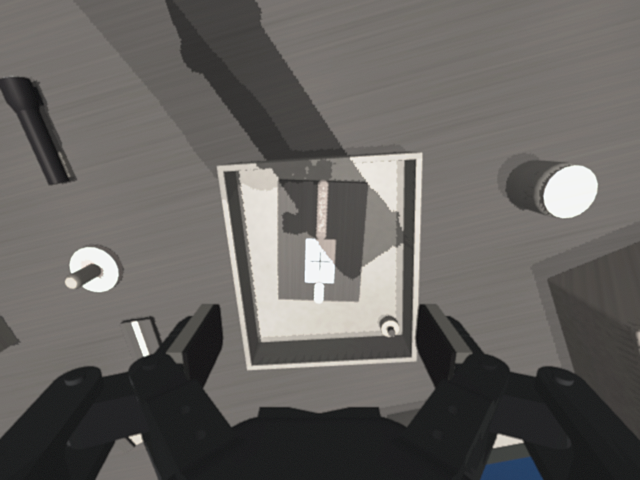

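```bash
python3 - <<'E'
from h import *
crop("pics/w1.png",260,165,120,150,5,"pics/w1a.png")
im=cv2.imread("pics/w1a.png");print(im.shape);cv2.imwrite("pics/w1a2.png",im[:600])
E
```

```text
(750, 600, 3)
```

View pics/w1a.png

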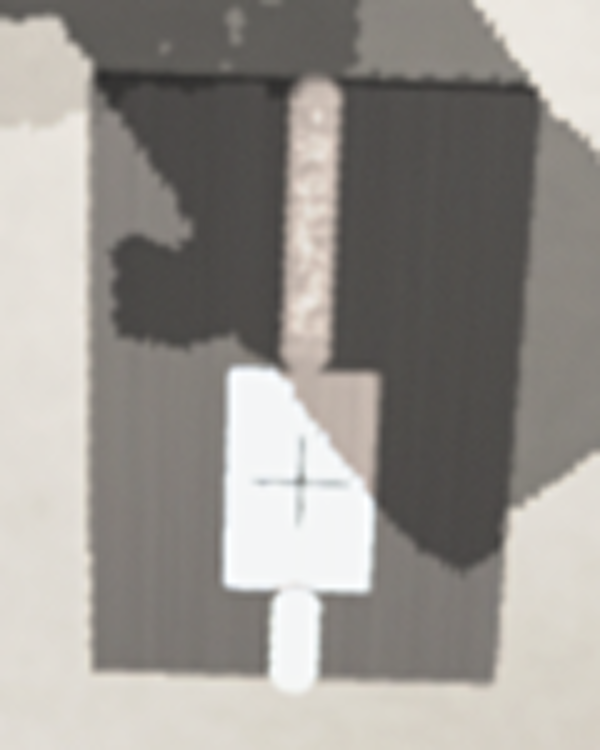

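```bash
python3 - <<'E'
from h import *
import pickle
c=pickle.load(open("pics/w1.pkl","rb"))
A=lambda u,v,z=.018:ray(c,(u+.5)/5-.5+260,(v+.5)/5-.5+165,z)
print("patch",A(300,482))
def an(a,b):
    d=b-a;return np.linalg.norm(d).round(4),np.arctan2(d[1],d[0]).round(3)
print("edgesL/R",an(A(94,95),A(92,670)),an(A(537,92),A(492,683)))
print("weld",an(A(316,80,.021),A(295,690,.021)))
print("patch edges",an(A(230,368),A(224,587)),an(A(380,372),A(371,591)))
print("ends",an(A(94,78),A(537,92)),an(A(92,670),A(492,683)))
t=lambda u,v:ray(c,u,v,.06)
T=[t(218,167),t(422,154),t(416,361),t(248,369)];print("tray",T)
print("pin",ray(c,72,283,.055),"seat",ray(c,94,270,.012))
E
```

```text
patch [0.59221863 0.18633149]
edgesL/R (np.float64(0.154), np.float64(-0.283)) (np.float64(0.1585), np.float64(-0.277))
weld (np.float64(0.1623), np.float64(-0.274))
patch edges (np.float64(0.0606), np.float64(-0.281)) (np.float64(0.0607), np.float64(-0.268))
ends (np.float64(0.1075), np.float64(1.297)) (np.float64(0.1083), np.float64(1.293))
tray [array([0.44710842, 0.10973872]), array([0.4864604 , 0.32440561]), array([0.74033216, 0.27780298]), array([0.70015569, 0.06355618])]
pin [ 0.53468486 -0.10871119] seat [ 0.53438453 -0.10990825]
```

>>> {"name": "drive_tool", "arguments": {
  "increments": "0 -0.02 0 0.02; 0 -0.035 0 0.03; 0 -0.035 0 0.03; 0 -0.035 0 0.03; 0 -0.035 0 0.03; 0 -0.035 0 0.03; 0 -0.035 0 0.03; 0 -0.035 0 0.03; 0 -0.035 0 0.03; 0 -0.035 0 0.03; 0 -0.035 0 0.03; 0 -0.02 0 0.01"
}}

```text
t: 3.03
eef_pos: [0.5227, -0.1875, 0.3075]
tool_rot: [0.001, -0.044, 0.999, -0.0]
contact_force: [-0.4, -1.0, 0.2]
gripper_width: 0.999
```

>>> {"name": "drive_tool", "arguments": {
  "increments": "0 0 0 0; 0 0 0 0"
}}

```text
t: 3.2
eef_pos: [0.5232, -0.1846, 0.307]
tool_rot: [0.001, -0.044, 0.999, 0.0]
contact_force: [0.1, 1.0, -1.0]
gripper_width: 0.998
```

```bash
python3 - <<'E'
from h import *
import pickle
c=bot.calibration("wrist");o=bot.get_obs();im=bot.read_camera("wrist")
print(o['eef_pos'],o['q'],o['joint_vel'].round(3));pickle.dump(c,open("pics/w2.pkl","wb"));cv2.imwrite("pics/w2.png",im[:,:,::-1])
E
```

```text
[ 0.52316265 -0.18459228  0.30697686] [-0.21339499  0.2447038   0.53357217  1.8105525  -0.13817506  1.12206866
  2.0257866 ] [-0.031 -0.001 -0.035  0.009 -0.005  0.    -0.008]
```

View pics/w2.png

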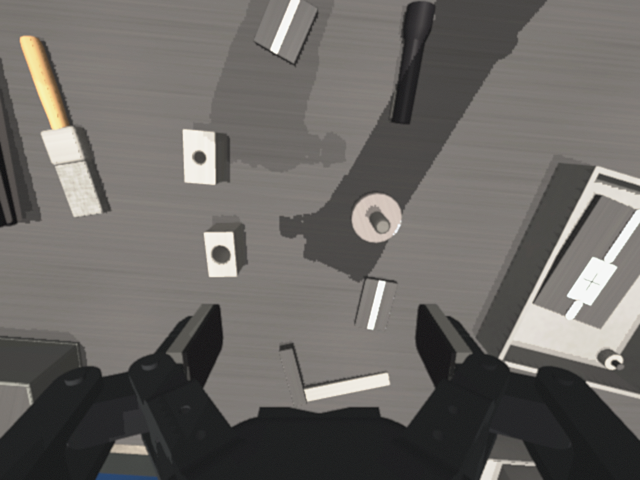

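```bash
python3 - <<'E'
from h import *
crop("pics/w2.png",180,200,70,90,6,"pics/w2a.png")
crop("pics/w2.png",340,180,80,75,6,"pics/w2b.png")
a=cv2.imread("pics/w2a.png");b=cv2.imread("pics/w2b.png")
b=cv2.copyMakeBorder(b,0,90,0,0,cv2.BORDER_CONSTANT);cv2.imwrite("pics/w2c.png",np.hstack([a[:540],b[:540]])[:,:800])
E
```

```text
(no output)
```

View pics/w2c.png

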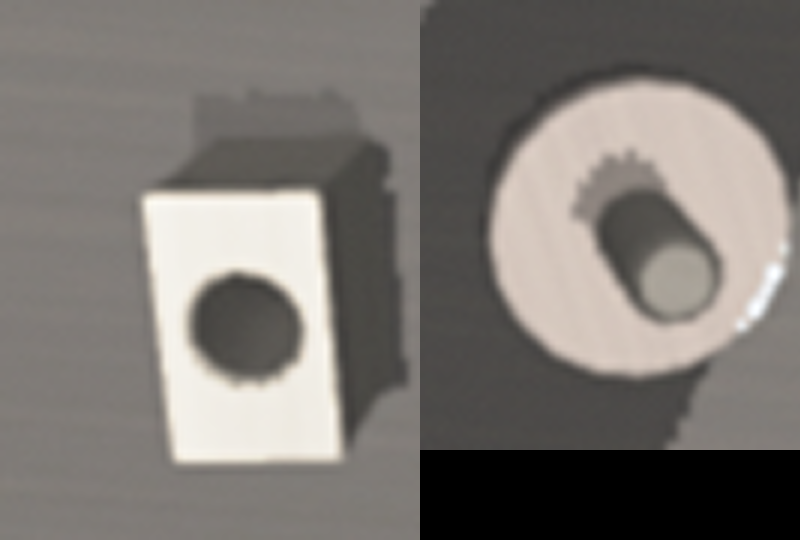

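```bash
python3 - <<'E'
from h import *
import pickle
c=pickle.load(open("pics/w2.pkl","rb"))
A=lambda u,v,z=.05:ray(c,(u+.5)/6-.5+180,(v+.5)/6-.5+200,z)
B=lambda u,v,z:ray(c,(u+.5)/6-.5+340,(v+.5)/6-.5+180,z)
P=[A(*p) for p in((142,192),(318,188),(343,462),(174,463))]
print("bore",A(246,326),np.mean(P,0))
def an(a,b):
    d=b-a;return np.linalg.norm(d).round(4),np.arctan2(d[1],d[0]).round(3)
print(an(P[0],P[3]),an(P[1],P[2]),an(P[0],P[1]),an(P[3],P[2]))
print("seat",B(221,227,.012),"pin",B(260,281,.055))
o=bot.get_obs();print(o['eef_pos'])
E
```

```text
bore [ 0.58525652 -0.29787553] [ 0.58595509 -0.29816592]
(np.float64(0.0572), np.float64(0.1)) (np.float64(0.0578), np.float64(0.1)) (np.float64(0.0345), np.float64(1.683)) (np.float64(0.0345), np.float64(1.666))
seat [ 0.53216907 -0.11070393] pin [ 0.53317428 -0.11017768]
[ 0.52341042 -0.18321744  0.30671619]
```

>>> {"name": "drive_tool", "arguments": {
  "increments": "0.01 -0.018 0 0.01; 0.012 -0.025 -0.01 0; 0.012 -0.025 -0.02 0; 0.012 -0.025 -0.03 0; 0.01 -0.015 -0.03 0; 0.006 -0.007 -0.03 0; 0 0 -0.03 0; 0 0 -0.02 0; 0 0 -0.01 0; 0 0 0 0; 0 0 0 0"
}}

```text
t: 4.17
eef_pos: [0.5859, -0.2986, 0.1269]
tool_rot: [0.0, -0.05, 0.999, 0.0]
contact_force: [0.8, 0.1, 0.7]
gripper_width: 1.001
```

```bash
python3 - <<'E'
from h import *
import pickle
c=bot.calibration("wrist");o=bot.get_obs();im=bot.read_camera("wrist")
print(o['eef_pos'],o['tool_rot'].round(4));pickle.dump(c,open("pics/w3.pkl","wb"));cv2.imwrite("pics/w3.png",im[:,:,::-1])
print(bot.get_obs()['eef_pos'])
E
```

```text
[ 0.5858751  -0.29855124  0.12694389] [ 3.000e-04 -5.020e-02  9.987e-01  3.000e-04]
[ 0.5861881  -0.29933466  0.12787117]
```

View pics/w3.png

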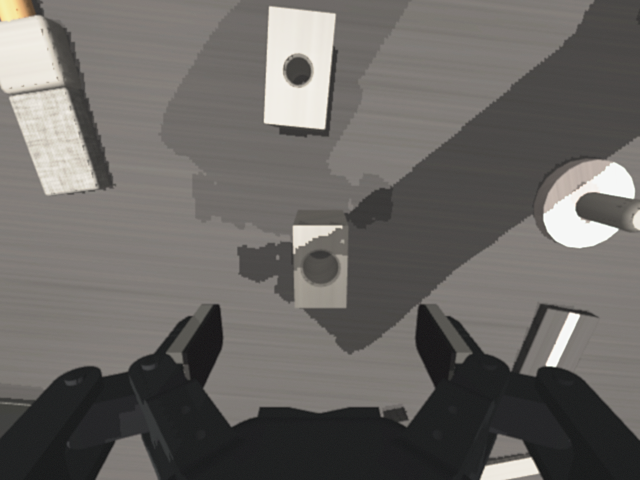

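```bash
python3 - <<'E'
from h import *
import pickle
c=pickle.load(open("pics/w3.pkl","rb"))
print(ray(c,320.5,268,.05),np.mean([ray(c,*p,.05) for p in((293,225.5),(347,225.5),(347,307),(294,307))],0),ray(c,585,210,.012), ray(c,639,215,.055))
E
```

```text
[ 0.58567944 -0.29806404] [ 0.58558355 -0.2982278 ] [ 0.53685308 -0.11241962] [ 0.53159465 -0.11545283]
```

>>> {"name": "drive_tool", "arguments": {
  "increments": "0 0 -0.02 0; 0 0 -0.025 0; 0 0 -0.02 0; 0 0 -0.015 0; 0 0 -0.009 0; 0 0 -0.003 0; 0 0 0 0; 0 0 0 0"
}}

```text
t: 4.88
eef_pos: [0.5856, -0.3006, 0.0355]
tool_rot: [0.001, -0.049, 0.999, -0.0]
contact_force: [0.4, -0.6, -0.4]
gripper_width: 0.999
```

>>> {"name": "drive_tool", "arguments": {
  "increments": "0 0 0 0; 0 0 0 0; 0 0 0 0; 0 0 0 0; 0 0 0 0; 0 0 0 0; 0 0 0 0; 0 0 0 0; 0 0 0 0; 0 0 0 0; 0 0 0 0; 0 0 0 0",
  "grip": 0,
  "squeeze": 80
}}

```text
t: 5.88
eef_pos: [0.5853, -0.2995, 0.035]
tool_rot: [0.0, -0.049, 0.999, 0.0]
contact_force: [-0.0, 2.9, 6.0]
gripper_width: 0.387
```

>>> {"name": "drive_tool", "arguments": {
  "increments": "0 0 0.01 0; 0 0 0.02 0; 0 0 0.025 0; 0 0 0.02 0; 0 0 0.01 0; -0.004 0.015 0 0; -0.008 0.028 0 0; -0.01 0.035 0 0; -0.01 0.035 0 0; -0.01 0.035 0 0; -0.007 0.026 0 0; -0.004 0.0135 0 0"
}}

```text
t: 6.88
eef_pos: [0.5299, -0.108, 0.1184]
tool_rot: [-0.002, -0.051, 0.999, 0.001]
contact_force: [0.3, 0.3, -5.0]
gripper_width: 0.386
```

>>> {"name": "drive_tool", "arguments": {
  "increments": "0 0 0 0; 0 0 0 0; 0 0 0 0; 0 0 0 0"
}}

```text
t: 7.22
eef_pos: [0.5319, -0.114, 0.1193]
tool_rot: [0.0, -0.048, 0.999, -0.0]
contact_force: [0.6, -0.4, -4.9]
gripper_width: 0.389
```

```bash
python3 - <<'E'
from h import *
import pickle
for n in("wrist","side","top"):
    c=bot.calibration(n);o=bot.get_obs();im=bot.read_camera(n)
    print(o['eef_pos'],o['tool_rot'].round(4));pickle.dump(c,open(f"pics/{n}4.pkl","wb"));cv2.imwrite(f"pics/{n}4.png",im[:,:,::-1])
crop("pics/side4.png",250,170,150,130,5,"pics/side4a.png")
E
```

```text
[ 0.5318753  -0.11403     0.11932465] [ 0.000e+00 -4.820e-02  9.988e-01 -4.000e-04]
[ 0.53184846 -0.11408126  0.11931048] [ 0.000e+00 -4.800e-02  9.988e-01 -4.000e-04]
[ 0.53186197 -0.11390489  0.11931528] [ 0.000e+00 -4.810e-02  9.988e-01 -3.000e-04]
```

View pics/wrist4.png

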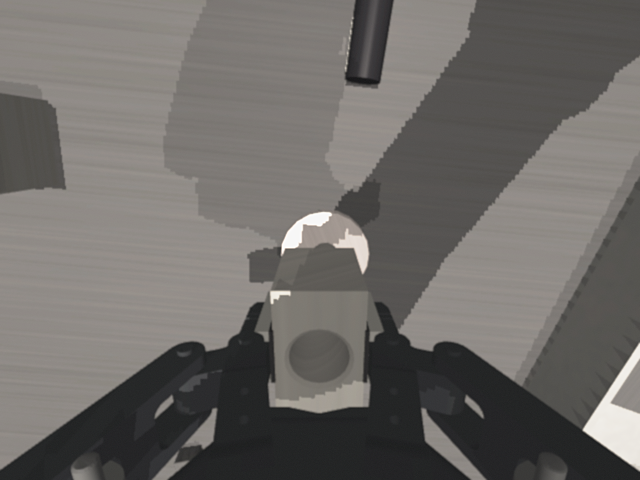

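View pics/side4a.png

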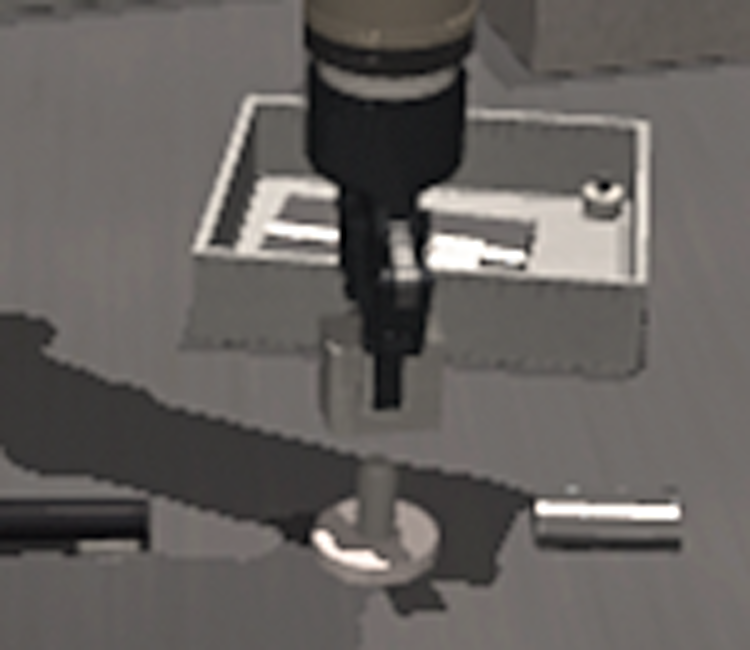

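```bash
python3 - <<'E'
from h import *
import pickle
crop("pics/wrist4.png",260,200,120,220,3.6,"pics/w4a.png")
c=pickle.load(open("pics/wrist4.pkl","rb"))
print("bore",ray(c,319,356,.1343))
for s in((.5325,-.1105),(.535,-.112),(.5325,-.113)):
  th=np.linspace(0,2*np.pi,361);q=np.array([proj(c,(s[0]+.032*np.cos(a),s[1]+.032*np.sin(a),.012)) for a in th])
  print(s,q.min(0),q.max(0))
E
```

```text
bore [ 0.5309184  -0.11462994]
(0.5325, -0.1105) [280.36996625 210.60276458] [369.02160541 294.62286338]
(0.535, -0.112) [278.08331798 213.91966291] [366.47528009 297.45431576]
(0.5325, -0.113) [276.91084142 210.25580045] [365.58445935 294.32497893]
```

View pics/w4a.png

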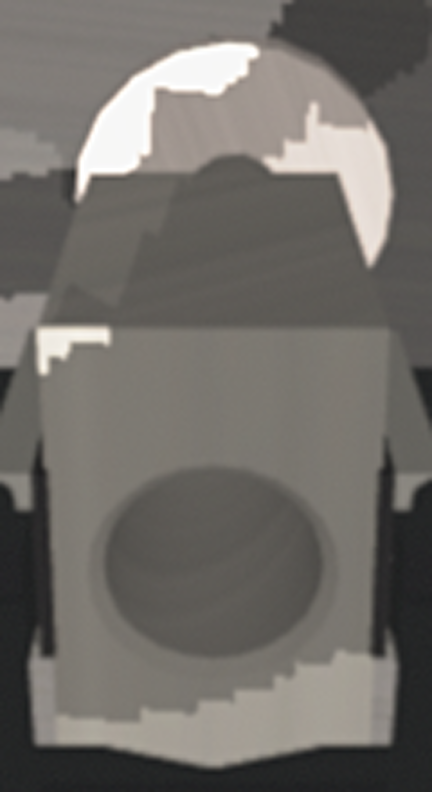

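>>> {"name": "drive_tool", "arguments": {
  "increments": "0.0015 0.004 0 0; 0 0 0 0; 0 0 -0.01 0; 0 0 -0.01 0; 0 0 0 0; 0 0 0 0; 0 0 0 0"
}}

```text
t: 7.95
eef_pos: [0.5331, -0.1088, 0.099]
tool_rot: [-0.0, -0.049, 0.999, -0.0]
contact_force: [0.0, -0.1, -4.6]
gripper_width: 0.39
```

```bash
python3 - <<'E'
from h import *
import pickle
n="wrist"
c=bot.calibration(n);o=bot.get_obs();im=bot.read_camera(n)
print(o['eef_pos'],o['tool_rot'].round(4));pickle.dump(c,open(f"pics/{n}5.pkl","wb"));cv2.imwrite(f"pics/{n}5.png",im[:,:,::-1])
crop("pics/wrist5.png",260,200,120,220,3.6,"pics/w5a.png")
s=(.5325,-.1105)
th=np.linspace(0,2*np.pi,361);q=np.array([proj(c,(s[0]+.032*np.cos(a),s[1]+.032*np.sin(a),.012)) for a in th]);print((np.r_[q.min(0),q.max(0)]-[260,200,260,200])*3.6)
r=ray(c,319.2,356.1,o['eef_pos'][2]+.015);print(r)
cv2.imwrite("pics/side5.png",bot.read_camera("side")[:,:,::-1]);crop("pics/side5.png",290,200,70,100,6,"pics/side5a.png")
E
```

```text
[ 0.53313656 -0.10875497  0.09898313] [-4.000e-04 -4.900e-02  9.988e-01 -1.000e-04]
[ 32.05048193  51.20257186 380.14359467 378.95852263]
[ 0.53222668 -0.10924753]
```

View pics/w5a.png

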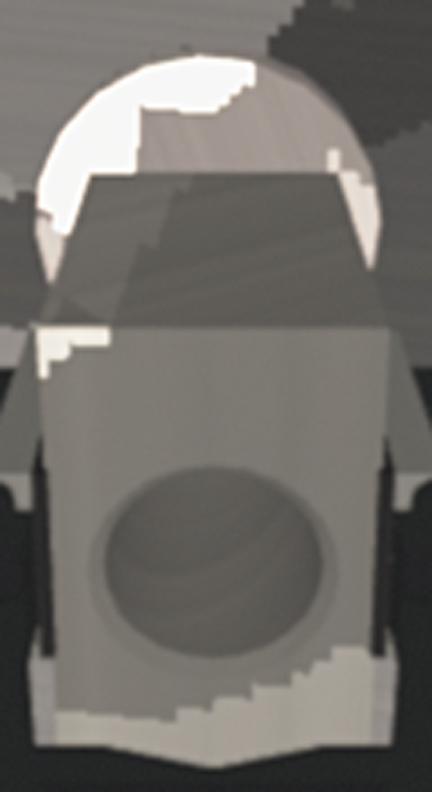

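View pics/side5a.png

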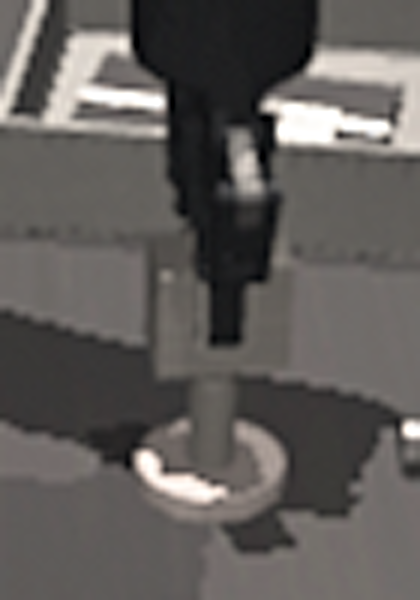

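>>> {"name": "drive_tool", "arguments": {
  "increments": "0.0005 -0.001 0 0; 0 0 -0.006 0; 0 0 -0.006 0; 0 0 -0.006 0; 0 0 -0.004 0; 0 0 0 0; 0 0 0 0"
}}

```text
t: 8.63
eef_pos: [0.5335, -0.1096, 0.0768]
tool_rot: [-0.001, -0.049, 0.999, 0.0]
contact_force: [-0.2, 1.0, -5.7]
gripper_width: 0.389
```

>>> {"name": "drive_tool", "arguments": {
  "increments": "0 0 -0.006 0; 0 0 -0.006 0; 0 0 -0.005 0; 0 0 -0.004 0; 0 0 0 0; 0 0 0 0"
}}

```text
t: 9.13
eef_pos: [0.5338, -0.1096, 0.056]
tool_rot: [-0.0, -0.049, 0.999, 0.0]
contact_force: [-0.8, 0.0, -6.3]
gripper_width: 0.389
```

Bottom is at about 21 mm; seat is at 12 mm.

>>> {"name": "drive_tool", "arguments": {
  "increments": "0 0 -0.004 0; 0 0 -0.003 0; 0 0 -0.001 0; 0 0 0 0; 0 0 0 0; 0 0 0 0; 0 0 0 0"
}}

```text
t: 9.72
eef_pos: [0.5338, -0.1096, 0.0484]
tool_rot: [-0.0, -0.049, 0.999, 0.0]
contact_force: [-0.9, 0.1, -5.3]
gripper_width: 0.388
```

```bash
python3 - <<'E'
from h import *
o=bot.get_obs();print(o['eef_pos'],o['contact_force'],o['torque'])
cv2.imwrite("pics/side6.png",bot.read_camera("side")[:,:,::-1]);crop("pics/side6.png",290,220,70,80,7,"pics/side6a.png")
E
```

```text
[ 0.53380343 -0.10957406  0.04835411] [-0.90012909  0.08231377 -5.27114274] [-0.03039851  0.15519467  0.02140525]
```

View pics/side6a.png

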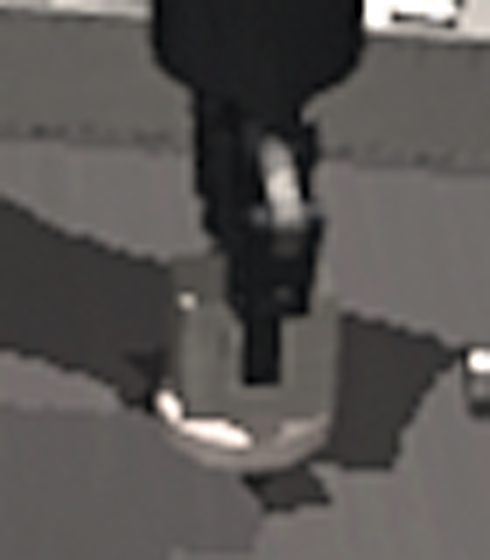

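>>> {"name": "drive_tool", "arguments": {
  "increments": "0 0 -0.001 0; 0 0 -0.001 0; 0 0 0 0; 0 0 0 0"
}}

```text
t: 10.1
eef_pos: [0.5338, -0.1097, 0.0469]
tool_rot: [0.0, -0.049, 0.999, 0.0]
contact_force: [-4.9, 1.2, 6.2]
gripper_width: 0.388
```

>>> {"name": "drive_tool", "arguments": {
  "increments": "0 0 0 0; 0 0 0 0; 0 0 0 0; 0 0 0.003 0; 0 0 0.007 0; 0 0 0.01 0; 0 0 0.012 0; 0 0 0.015 0; 0 0 0.02 0; 0 0 0.025 0; 0 0 0.02 0; 0 0 0.012 0"
}}

```text
t: 11.1
eef_pos: [0.5351, -0.11, 0.1736]
tool_rot: [0.002, -0.049, 0.999, -0.0]
contact_force: [0.3, -0.1, -4.4]
gripper_width: 0.388
```

>>> {"name": "drive_tool", "arguments": {
  "increments": "0.002 0.01 0 -0.02; 0.004 0.02 0 -0.035; 0.006 0.03 0 -0.04; 0.006 0.03 0 -0.04; 0.006 0.03 0 -0.04; 0.006 0.03 0 -0.04; 0.006 0.03 0 -0.04; 0.006 0.03 0 -0.04; 0.006 0.03 0 -0.035; 0.005 0.026 0 -0.025; 0.004 0.02 0 -0.02; 0.002 0.01 0 0"
}}

```text
t: 12.1
eef_pos: [0.5927, 0.1909, 0.1704]
tool_rot: [-0.0, 0.136, 0.991, 0.001]
contact_force: [-0.1, 0.1, -5.6]
gripper_width: 0.387
```

>>> {"name": "drive_tool", "arguments": {
  "increments": "0 0 0 0; 0 0 0 0; 0 0 0 0; 0 0 0 0; 0 0 0 0"
}}

```text
t: 12.52
eef_pos: [0.5928, 0.1845, 0.1705]
tool_rot: [-0.0, 0.139, 0.99, -0.0]
contact_force: [0.4, -0.3, -5.5]
gripper_width: 0.389
```

```bash
python3 - <<'E'
from h import *
import pickle
for n in("wrist","top"):
    c=bot.calibration(n);o=bot.get_obs();im=bot.read_camera(n)
    print(o['eef_pos'],o['tool_rot'].round(4),o['contact_force']);pickle.dump(c,open(f"pics/{n}7.pkl","wb"));cv2.imwrite(f"pics/{n}7.png",im[:,:,::-1])
E
```

```text
[0.5928484  0.1845121  0.17051775] [-0.000e+00  1.391e-01  9.903e-01 -2.000e-04] [ 0.43439504 -0.28440604 -5.52374648]
[0.59287305 0.18489683 0.17049595] [ 0.000e+00  1.389e-01  9.903e-01 -1.000e-04] [-0.20258354 -0.34863002 -4.56721559]
```

View pics/wrist7.png

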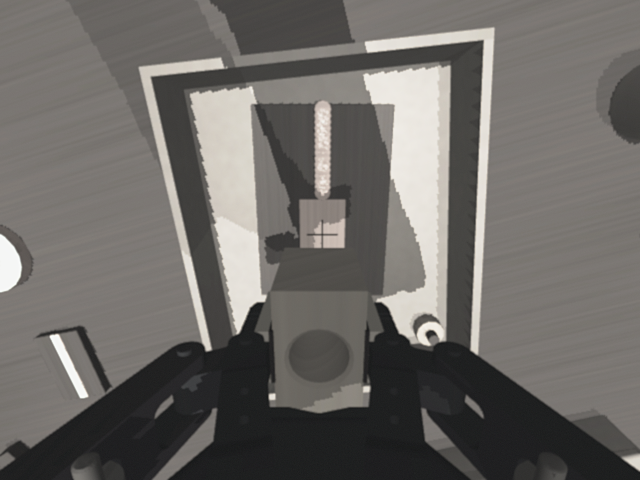

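```bash
python3 - <<'E'
from h import *
import pickle
c=pickle.load(open("pics/wrist7.pkl","rb"))
crop("pics/wrist7.png",285,90,80,170,3.5,"pics/w7a.png")
print("patch",ray(c,322,235,.018),"bore",ray(c,319.2,356.1,.1705+.015))
a,b=ray(c,322.5,105,.021),ray(c,322.5,195,.021);d=b-a;print(np.arctan2(d[1],d[0]))
R=c["camera_from_world"][:3,:3];print(2*np.arctan2(.139,.9903))
E
```

```text
patch [0.5927908  0.18638236] bore [0.59207911 0.1840686 ]
-0.2747131665382656
0.2789009623196331
```

View pics/w7a.png

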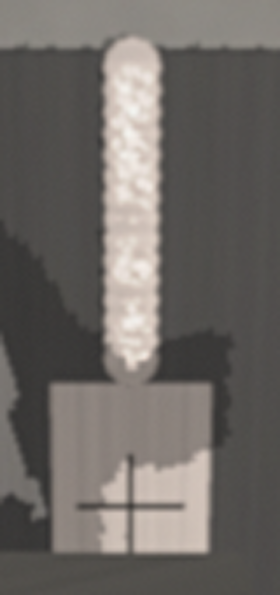

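>>> {"name": "drive_tool", "arguments": {
  "increments": "0.0005 0.002 0 0; 0 0 -0.01 0; 0 0 -0.02 0; 0 0 -0.02 0; 0 0 -0.015 0; 0 0 -0.01 0; 0 0 -0.007 0; 0 0 -0.005 0; 0 0 0 0; 0 0 0 0; 0 0 0 0"
}}

```text
t: 13.53
eef_pos: [0.594, 0.1886, 0.0841]
tool_rot: [0.001, 0.138, 0.99, 0.0]
contact_force: [0.3, -0.1, -4.5]
gripper_width: 0.385
```

>>> {"name": "drive_tool", "arguments": {
  "increments": "0 0 -0.005 0; 0 0 -0.006 0; 0 0 -0.005 0; 0 0 -0.003 0; 0 0 0 0; 0 0 0 0; 0 0 0 0; 0 0 0 0"
}}

```text
t: 14.2
eef_pos: [0.5936, 0.1884, 0.0646]
tool_rot: [0.0, 0.138, 0.99, 0.0]
contact_force: [0.2, -0.6, -4.1]
gripper_width: 0.39
```

```bash
python3 - <<'E'
from h import *
import pickle
for n in("wrist","side","top"):
    c=bot.calibration(n);o=bot.get_obs();im=bot.read_camera(n)
    print(o['eef_pos'],o['tool_rot'].round(4),o['contact_force'],o['joint_vel'].round(3));pickle.dump(c,open(f"pics/{n}8.pkl","wb"));cv2.imwrite(f"pics/{n}8.png",im[:,:,::-1])
    if n=="wrist": print("bore",ray(c,319.2,356.1,o['eef_pos'][2]+.015))
crop("pics/side8.png",280,150,110,100,6,"pics/side8a.png")
E
```

```text
[0.59357152 0.18839761 0.06456272] [2.000e-04 1.380e-01 9.904e-01 1.000e-04] [ 0.17191039 -0.55809892 -4.14655226] [-0.001 -0.     0.    -0.001 -0.001 -0.    -0.002]
bore [0.59275593 0.18797419]
[0.59359741 0.18844507 0.06459176] [2.000e-04 1.380e-01 9.904e-01 1.000e-04] [ 0.80878836  0.26858957 -4.74222091] [ 0.    -0.002 -0.001  0.001  0.001  0.001  0.   ]
[0.59349274 0.1884892  0.06455089] [2.000e-04 1.379e-01 9.904e-01 1.000e-04] [-0.13557078  0.59243638 -4.63118863] [ 0.001 -0.001  0.001  0.    -0.     0.     0.001]
```

View pics/wrist8.png

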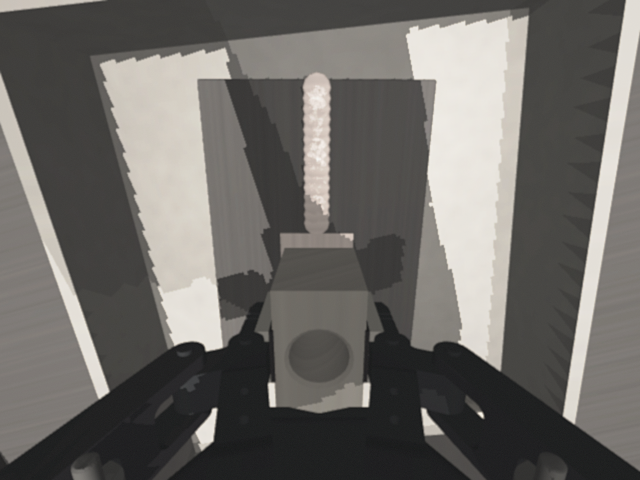

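View pics/side8a.png

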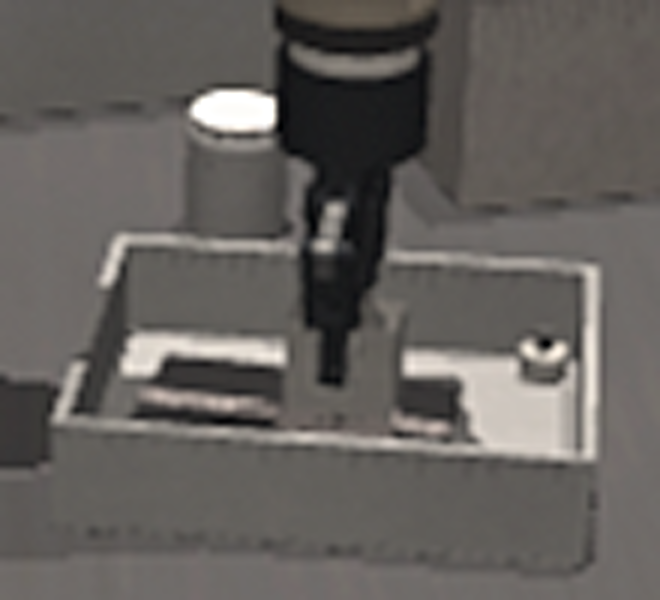

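>>> {"name": "drive_tool", "arguments": {
  "increments": "0 -0.0015 0 0; 0 0 -0.001 0; 0 0 0 0; 0 0 0 0; 0 0 0 0; 0 0 0 0; 0 0 0 0; 0 0 0 0"
}}

```text
t: 15.02
eef_pos: [0.5934, 0.1869, 0.0633]
tool_rot: [-0.0, 0.138, 0.99, 0.0]
contact_force: [-0.2, 0.5, -5.2]
gripper_width: 0.388
```

```bash
python3 - <<'E'
from h import *
n="wrist";c=bot.calibration(n);o=bot.get_obs();im=bot.read_camera(n)
cv2.imwrite("pics/w9.png",im[:,:,::-1]);crop("pics/w9.png",260,210,120,210,2.8,"pics/w9a.png")
print(o['eef_pos'],o['contact_force'],o['joint_vel'].round(3),"bore",ray(c,319.2,356.1,o['eef_pos'][2]+.015))
ca=np.cos(-.277);sa=np.sin(-.277);P=np.array([.5925,.1864])
for a,b in((-.03,-.019),(-.03,.019)):
  print("pred patch corner",(proj(c,[*(P+[a*ca-b*sa,a*sa+b*ca]),.018])-[260,210])*2.8)
cv2.imwrite("pics/top9.png",bot.read_camera("top")[:,:,::-1])
E
```

```text
[0.59335204 0.1869014  0.06332522] [-0.15541673  0.47936682 -5.15400479] [ 0.001  0.002  0.     0.001  0.     0.002 -0.001] bore [0.59255489 0.1864937 ]
pred patch corner [62.12379385 67.80330573]
pred patch corner [268.4349738  68.1152122]
```

View pics/w9a.png

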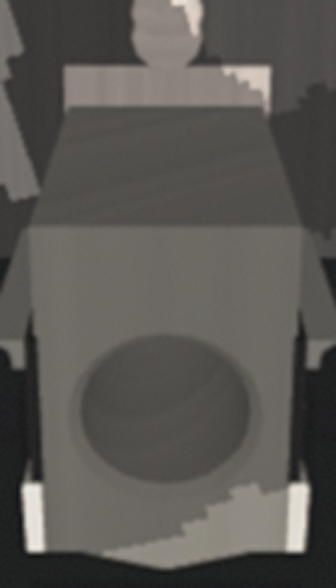

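View pics/top9.png

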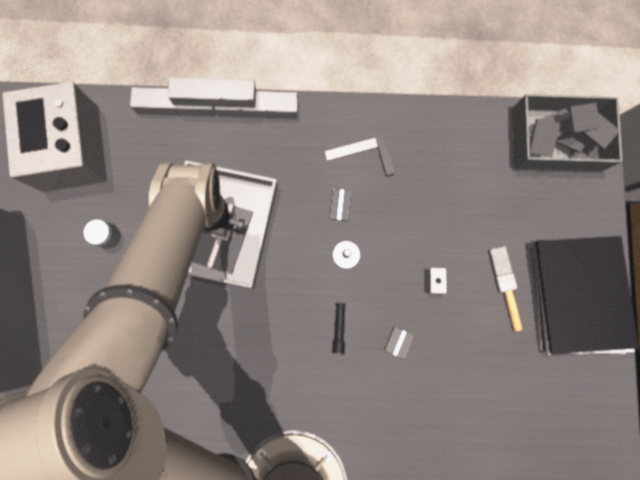

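Patch corners are seen at about (64,67) and (270,66), against predictions of (62,68) and (268,68). The bore sits over the patch to within about 1 mm, and the other objects are where they were. Handing in.

```bash
python3 -c "
from station import bot
print(bot.hand_in()); o=bot.get_obs(); print(o['t'],o['eef_pos'],o['contact_force'])"
```

```text
the job is handed in; nothing more can be done
None
the job is handed in; nothing more can be done
```

I slid the wide-bore sleeve fully down over the gauge pin, lifted it off and carried it over the tray wall. I handed in with it still gripped, hovering above the ground patch. The hand-in gave no verdict.

- **On the pin:** the sleeve went down with no rise in force until it met the seat, where the vertical force went from −5 N to +6 N. I held it there for over 0.3 s.
- **Hover at hand-in (15.1 s of 56 s):**
  - The underside is about 10 mm above the patch.
  - The bore is within about 1 mm of the cross.
  - The long side is within about 0.01 rad of the weld.
  - The arm was still, and the wrist felt only the sleeve's weight (−5 N).
- **Other objects:** the narrow sleeve, torch, square, brush, can and both coupons look unmoved in the last top picture. In that picture the arm hides the magnet. A side picture taken just before the last 1.5 mm adjustment shows it standing in the tray's corner.
- **Disagreements:** the cameras and arm readings differed from each other by about 1–2 mm, and by up to 4–5 mm (the gauge in one wrist picture, at the frame's edge). I corrected for this from wrist pictures taken before seating the sleeve and before the final hover. No check failed.

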